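# Seat the test cover on its pin and hold it pressed

### The job

Pick up the grey test cover by its blue grip and lower it level over the sprung test nest, its orange-striped end to the nest's orange-marked end and square with it, until its underside touches the head of the nest's locating pin with the hole still a little off to one side. Slide the cover across the pin until the hole finds it and the cover drops on, then press it all the way down against the springs, and finish there still holding it pressed down. Leave the other things on the bench where they are.

Things in the scene. Friction and masses are not known exactly. Their poses are not given: they have to be found in the camera images.
- cover_grip (a point): Centre of the blue grip block on the loose test cover: 60 mm (cover x) x 24 mm (cover y) x 36 mm high, standing in the middle of the cover's top. The cover itself is a grey plate 110 (x) x 80 (y) x 18 mm, about 0.25 kg, lying flat on a cork mat 3 mm thick at the start; this point is 36 mm above the cover's underside and 18 mm above the plate's top face. Cover axes: x towards the end with the orange stripe on top, z up.
- cover_hole (a point): Mouth centre of the blind round hole in the cover's underside: 12 mm across, 14 mm deep, 35 mm from the cover's middle towards the orange-striped end (cover x), on the centre line. Not visible from above. Axes as the cover's.
- cover_mid (a point): Middle of the cover's underside, 36 mm straight below the grip's centre. Axes as the cover's.
- nest_top (a point): Middle of the test nest's sprung bed, on its top face when unpressed (this point is fixed to the nest and does not sink), 42 mm above the table. The nest is fixed to the table: an aluminium base 150 (x) x 120 (y) x 20 mm carrying on springs a green bed 116 (x) x 86 (y) x 10 mm. Nest axes: x towards the end with the pin and the orange mark, z up. Seated properly, the cover's middle lies over this point and the x axes agree.
- pin_tip (a point): Top of the nest's fixed steel locating pin, 46 mm above the table: 10 mm across, its head tapering over the last 3 mm to a 5 mm flat. It stands 35 mm from the nest's middle along nest x and sticks out 4 mm above the unpressed bed. A cover that has dropped on lies on the bed, its underside 4 mm below this point. Axes as the nest's.
- pin: The same steel pin; origin on its axis at its foot, 20 mm above the table.
- bed (a joint): How far the nest's sprung bed is pressed down, in m: 0 unpressed, 0.008 at its lower stop. It moves straight down; about 8 N total starts it and 12 N total holds it at the stop, the cover's own weight (about 2.5 N) included, so the cover alone does not press it.
- sticker_roll: Orange sticker roll, 44 mm across, 15 mm high, loose on the table; origin under its centre. Leave alone.
- drive: Dark laptop drive, 70 x 100 x 9 mm, loose; origin under its centre. Leave alone.
- screwdriver: Screwdriver 170 mm long, lying along its own x, loose. Leave alone.
- brush: Cleaning brush 170 mm long, lying along its own x, loose. Leave alone.
- cleaner: White closed cleaner bottle with red cap, 66 mm across, 190 mm high, loose; origin under its centre. Leave alone.
- screw_cup: Red open cup, 64 mm across, 35 mm high, loose; origin under its centre. Leave alone.
- cover: The whole test cover described above; origin in the middle of its underside.
- nest: The whole nest described above, with its bed and pin; origin in the middle of its underside, on the table.
Mind the look-alikes: they are no part of the job. There is more than one size of the nest; the job needs the larger.

How it is judged:
By the outcome, as a careful person would: the job done as asked, in the order asked, and still so for the second after the job is handed in, while the arm keeps its last pose, push and grip.
It also fails if it takes over 38 s, if anything falls off the work surface, if the arm or the gripper's body presses on something with over 40 N, if the wrist force passes 120 N, or if a joint passes its speed limit or range.

### The arm

A 6-joint arm with a two-finger parallel gripper is mounted at the origin on the work surface. World frame = base frame: x ahead of the robot, y to its left, z up, the work surface at z = 0. Lengths are in mm, angles in rad, forces in N, time in s.
With the tool pointing down it reaches from about 350 to 975 mm from the base axis. Payload 7.1 kg.
Tool frame: the origin (TCP) lies at the centre of the arm's flange, where the gripper is bolted on; the fingertips stand 182 mm ahead of it and the grasp point (between the pads) lies 163 mm ahead of it; z points along the fingers, y is the line along which they close (so a half turn about z gives the same grasp; the last joint's range is limited). The gripper opens to 88 mm and grips with 3 to 60 N. Pads are 20 mm wide; open, the fingers measure 115 mm over their backs; the gripper's body (75 mm by 178 mm) begins 61 mm behind the grasp point.
Start: joints at [-1.238, 0.423, 1.63, -0, 1.089, -0.019], TCP at [215.385, -586.699, 404.675] pointing down, gripper open.
Joint ranges: [-3, 3], [-0.9, 2.11], [0.09, 2.58], [-1.31, 4.45], [0.11, 2.69], [-2.54, 2.54]. Speed limits (rad/s): [2.39, 2.39, 3.01, 3.14, 3.14, 3.14].

### API

Orientations are given as a rotation vector (axis times angle).
In Python, from workcell import readout, get_image, ctrl gives the robot as it stands.
- The arm moves only by the tool step_arm, never from a script. Its argument "targets" is a list that holds one entry, the list of rows, each a list of 7 numbers: the shift along the world's x, y, z as a fraction of full scale, then the turn, a rotation vector about the world's x, y, z as a fraction of full scale, then the opening, from 0 (shut) to 1 (fully open). In form: [[[dx, dy, dz, wx, wy, wz, claw], ...]]. A call has exactly 5 rows; each row shifts and turns the commanded pose from where the row before left it; what a row does not reach is not made up. Full scale, the value 1, is 0.05 m for a shift and 4 degrees for a turn. A row lasts 1/8 s, in which the tool goes at most 62.5 mm and 10.7 degrees, less where a joint would pass 70% of its speed; a pose out of reach is approached as far as the arm can. A call with a number of a shift or a turn outside -1 to 1 is refused whole. A call with a gripper value outside its range is refused whole. The fingers move at their own pace and stop on an object; the grip force is fixed at half the most. Time passes only in rows, so rows that do not move let the fingers close, or fill a call up. It gives the time, the measured TCP pose, the force, the opening and the grip force at its end, in the units of the state.
- readout.get_obs(): the state, without advancing time (a new reading comes with each control period).
- get_image(name): name is "scene" or "side" or "wrist"; returns a dict with "pixels" (384x512x3 uint8, red, green, blue), "intrinsics" (3x3 intrinsics, pixels), "extrinsics" (4x4, takes a point from world to camera coordinates). Camera axes: x right, y down, z forward; pixel columns grow to the right and rows downward; lengths in mm; the calibration is good to about 2 mm. A picture is of the moment at which its call begins. There is no depth.
- ctrl.close_job(): hands the job in; it is judged then, once.
The state is a dict: "t": time; "qpos": joint angles; "qvel": joint speeds; "joint_torque": joint torques, N m; "ee_pos": TCP position; "orientation": TCP orientation; "ft_force": force on the tool from outside, world axes, zero at the start; "moment": the same for the moment, N m; "width": finger opening in mm; "grasp_force": force on a finger pad.
Only numpy, scipy, OpenCV 4.12 (cv2) and the standard library are available. Lean on these libraries where they do the work, as an engineer would, in place of code of your own. Each camera call takes 0.05 s, during which the arm holds its last target. There are 200 camera calls.

## Working session

There is one attempt and no reset: what is moved stays moved. The work goes in short steps, Python scripts to look and compute and a tool call to move; the robot and the scene stay as the last step left them, time stands still between calls to the robot, and variables do not carry over. Pictures are saved under pics/ and viewed, at most 10 in all, crops included, and the job is handed in when it is done.

Besides the shell and the picture viewer there is one more tool, called after "Emit:" as a command line: name --argument value ..., lists and objects as JSON in quotes. step_arm: Moves the arm, as the interface text tells. Shift numbers are shares of 0.05 m and turn numbers shares of 4 degrees, none past 1 either way. Its arguments: {"type":"object","properties":{"targets":{"type":"array"}},"required":["targets"]}

```bash
mkdir -p pics; ls; cat > h.py <<'E'
import numpy as np, cv2
from workcell import readout, get_image, ctrl
def snap(n,f):
    d=get_image(n); cv2.imwrite('pics/'+f+'.png',d['pixels'][:,:,::-1]); np.savez('pics/'+f+'.npz',p=d['pixels'],K=d['intrinsics'],E=d['extrinsics']); return d
def load(f):
    d=np.load('pics/'+f+'.npz'); return d['p'],np.array(d['K'],float),np.array(d['E'],float)
def ray(K,E,uv,z):
    R,t=E[:3,:3],E[:3,3]; c=-R.T@t; d=R.T@np.linalg.inv(K)@np.array([uv[0],uv[1],1.]); return c+d*(z-c[2])/d[2]
def proj(K,E,P):
    p=K@(E[:3,:3]@np.array(P,float)+E[:3,3]); return p[:2]/p[2]
E
python3 - <<'E'
from h import *
ims=[snap(n,n+'0') for n in('scene','side','wrist')]
for d in ims: E=np.array(d['extrinsics']);print((-E[:3,:3].T@E[:3,3]).round(),np.array(d['intrinsics'])[0,0])
a=np.hstack([d['pixels'] for d in ims[:2]])[:,:,::-1]
o=readout.get_obs();print(o)
E
```

```text
pics
[1698. -227.  776.] 423.07863305665455
[285. 869. 697.] 411.0495400951104
[ 278. -564.  385.] 342.79757022312003
{'t': 0.15, 'qpos': array([-1.23800224e+00,  4.23668704e-01,  1.63046970e+00, -2.63628265e-06,
        1.08864609e+00, -1.89938367e-02]), 'qvel': array([-5.76960693e-04, -2.26335285e-03, -3.46272252e-04,  5.92766003e-04,
        1.47833463e-03, -9.47577683e-05]), 'joint_torque': array([ 4.60149076e-04, -5.44984853e+01, -2.73918235e+01,  6.43854216e-02,
        2.04183318e-02, -6.50348102e-05]), 'ee_pos': array([ 215.31985156, -586.51667705,  404.09561707]), 'orientation': array([-3.09196042e+00, -5.49538149e-01,  2.96047365e-04]), 'ft_force': array([-0.96121432, -0.24704919, -0.0910856 ]), 'moment': array([-0.04318592,  0.00652896, -0.02908453]), 'grasp_force': 0.0, 'width': 87.59145155253853}
```

View pics/scene0.png

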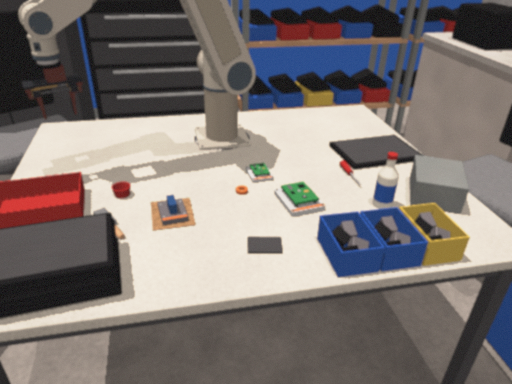

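View pics/side0.png

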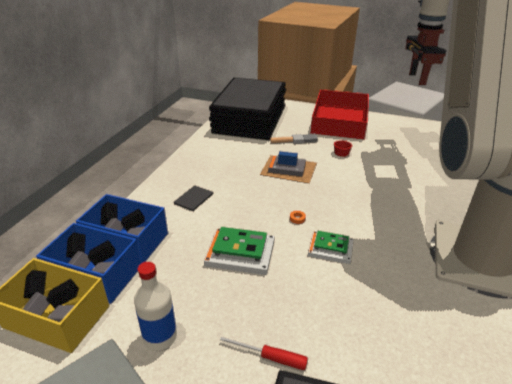

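Scene view: the cover with its blue grip lies on the cork mat at scene (172,212) / side (289,166). There are two nests: the larger at scene (299,196) / side (240,249), and the smaller at scene (260,171) / side (331,245). The larger one is the one the task describes, so I'll confirm that in one crop.

```bash
python3 - <<'E'
from h import *
p,K,E=load('scene0'); q,K2,E2=load('side0')
c=lambda a,x,y,w,h:cv2.resize(a[y:y+h,x:x+w],(400,300),interpolation=cv2.INTER_CUBIC)
a=np.vstack([np.hstack([c(p,240,155,88,66),c(q,200,220,88,66)]),np.hstack([c(p,142,190,60,45),c(q,256,146,68,51)])])
cv2.imwrite('pics/crop.png',a[:,:,::-1])
for n,z,u,v in(('big',42,(299,191),(241,242)),('small',30,(260,168),(331,241)),('grip',50,(171,203),(288,159))):
    print(n,ray(K,E,u,z).round(),ray(K2,E2,v,z).round())
E
```

```text
big [563. 178.  42.] [552. 188.  42.]
small [364.  91.  30.] [353.  98.  30.]
grip [ 574. -240.   50.] [ 549. -212.   50.]
```

View pics/crop.png

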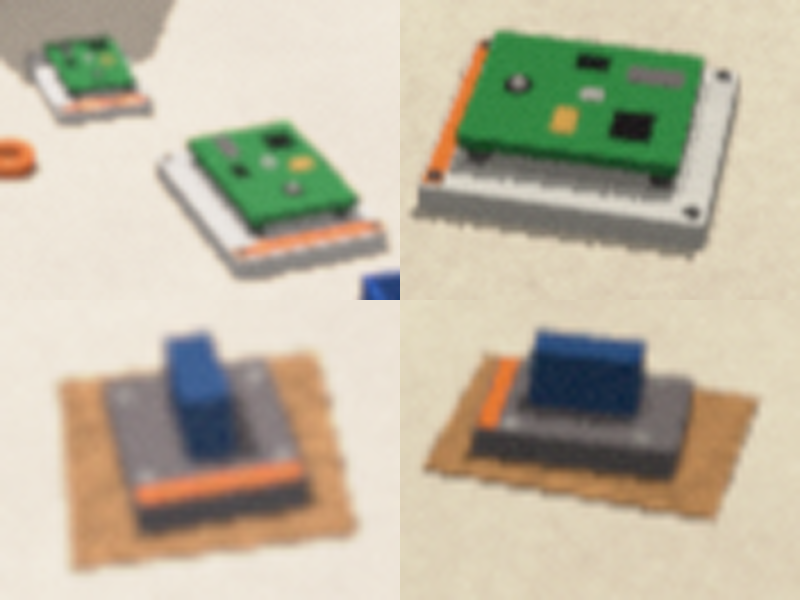

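The larger nest is confirmed: its pin sits by the orange end, and it is visibly bigger in both views. The cover's stripe faces the scene camera, roughly world +x. I'll move above the cover now.

Emit:
step_arm --targets '[[[0.85,0.9,0,0,0,0,1],[0.85,0.9,0,0,0,0,1],[0.85,0.9,0,0,0,0,1],[0.85,0.9,0,0,0,0,1],[0.85,0.9,0,0,0,0,1]]]'

```text
t: 0.78
ee_pos: [429.0, -360.1, 404.6]
orientation: [3.093, 0.549, -0.0]
ft_force: [0.1, -1.0, 0.3]
width: 87.9
grasp_force: 0.0
```

Emit:
step_arm --targets '[[[0.85,0.9,0,0,0,0,1],[0.85,0.9,0,0,0,0,1],[0.8,0.9,0,0,0,0,1],[0,0,0,0,0,0,1],[0,0,0,0,0,0,1]]]'

```text
t: 1.4
ee_pos: [552.6, -226.6, 404.3]
orientation: [-3.093, -0.551, 0.002]
ft_force: [-0.1, 0.7, 0.2]
width: 87.5
grasp_force: 0.0
```

```bash
python3 - <<'E'
from h import *
d=snap('wrist','w1'); o=readout.get_obs(); print(o['t'],o['ee_pos'],o['orientation'])
E=np.array(d['extrinsics']);print((-E[:3,:3].T@E[:3,3]).round(),E[:3,:3].round(3))
E
```

```text
1.45 [ 552.22305077 -227.25844679  404.34679231] [-3.09298925e+00 -5.48986918e-01  1.46063339e-03]
[ 616. -204.  385.] [[ 0.346 -0.938 -0.   ]
 [-0.909 -0.335  0.246]
 [-0.231 -0.085 -0.969]]
```

View pics/w1.png

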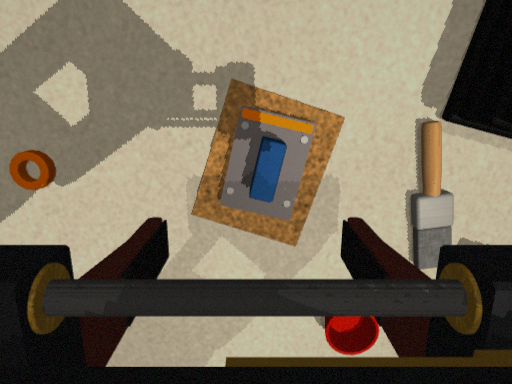

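The wrist view shows the cover at about (268,165), its stripe at (277,121) pointing up the image, the cork mat around it, and the brush well off to the right.

```bash
cat >> h.py <<'E'
def rect(K,E,mask,z):
    n,l,s,c=cv2.connectedComponentsWithStats(mask.astype(np.uint8)); i=1+np.argmax(s[1:,4])
    ys,xs=np.where(l==i); P=np.array([ray(K,E,(x,y),z)[:2] for x,y in zip(xs,ys)],np.float32)
    (cx,cy),(w,h),a=cv2.minAreaRect(P)
    if w<h: w,h,a=h,w,a+90
    return np.round([cx,cy,w,h,(a+90)%180-90,s[i,4]],1)
E
python3 - <<'E'
from h import *
p,K,E=load('w1'); H=cv2.cvtColor(p,cv2.COLOR_RGB2HSV).astype(int); h,s,v=H[...,0],H[...,1],H[...,2]
b=(h>95)&(h<125)&(s>120)
print(np.percentile(v[b],[5,25,50,75,95]))
for t in (60,100,120): print(t,rect(K,E,b&(v>t),57))
roi=np.zeros(b.shape,bool); roi[100:225,215:320]=1
st=roi&(h>8)&(h<25)&(s>200)&(v>180); print('stripe',rect(K,E,st,21))
g=roi&(s<70)&(v>70); print('grey',rect(K,E,g|st,21))
sc=[ray(K,E,u,21)[:2] for u in((245,126),(305,139),(230,190),(287,204))]; print(np.round(sc),np.mean(sc,0))
E
```

```text
[  3.   9.  16. 110. 126.]
60 [ 559.2 -238.2   59.3   23.2    6.8 1407. ]
100 [ 558.7 -238.6   57.7   22.4    6.5 1219. ]
120 [ 566.7 -237.7   39.7   20.5    7.4  620. ]
stripe [ 607.4 -241.9   57.     8.9  -83.5  467. ]
grey [ 558.7 -238.4  110.2   79.8    6.8 4695. ]
[[ 590. -203.]
 [ 599. -267.]
 [ 519. -211.]
 [ 525. -276.]] [ 558.11303097 -239.30615332]
```

Emit:
step_arm --targets '[[[0.03,-0.056,-0.4,0,0,-0.675,1],[0.03,-0.056,-0.4,0,0,-0.675,1],[0.03,-0.056,-0.4,0,0,-0.675,1],[0.03,-0.056,-0.4,0,0,-0.675,1],[0.015,0,-0.4,0,0,-0.675,1]]]'

```text
t: 2.08
ee_pos: [558.5, -239.8, 304.1]
orientation: [3.137, 0.175, -0.0]
ft_force: [-0.3, -0.6, -0.5]
width: 88.3
grasp_force: 0.0
```

Emit:
step_arm --targets '[[[0,0,-0.5,0,0,0,1],[0,0,-0.5,0,0,0,1],[0,0,-0.5,0,0,0,1],[0,0,-0.4,0,0,0,1],[0,0,0,0,0,0,1]]]'

```text
t: 2.7
ee_pos: [558.6, -238.6, 208.3]
orientation: [-3.135, -0.18, 0.004]
ft_force: [0.2, 0.2, 0.4]
width: 88.0
grasp_force: 0.0
```

```bash
python3 - <<'E'
from h import *
o=readout.get_obs(); print(o['t'],o['ee_pos'],o['orientation'],o['ft_force'])
from scipy.spatial.transform import Rotation as R
print(R.from_rotvec(o['orientation']).as_matrix().round(4))
E
```

```text
2.7 [ 558.55963169 -238.55083794  208.30399228] [-3.13510772 -0.18005723  0.00413092] [0.19452694 0.18342928 0.42774553]
[[ 0.9934  0.1145 -0.0027]
 [ 0.1145 -0.9934  0.0012]
 [-0.0026 -0.0015 -1.    ]]
```

Aligned with the cover. I'll close, then lift.

Emit:
step_arm --targets '[[[0,0,0,0,0,0,0],[0,0,0,0,0,0,0],[0,0,0,0,0,0,0],[0,0,0,0,0,0,0],[0,0,0,0,0,0,0]]]'

```text
t: 3.32
ee_pos: [559.7, -237.8, 209.8]
orientation: [3.136, 0.183, 0.0]
ft_force: [0.5, 0.2, -0.0]
width: 41.4
grasp_force: 0.0
```

Emit:
step_arm --targets '[[[0,0,0,0,0,0,0],[0,0,0,0,0,0,0],[0,0,0,0,0,0,0],[0,0,0.1,0,0,0,0],[0,0,0.2,0,0,0,0]]]'

```text
t: 3.95
ee_pos: [559.4, -237.8, 224.6]
orientation: [-3.136, -0.182, 0.002]
ft_force: [-1.2, -0.4, -2.6]
width: 23.9
grasp_force: 30.0
```

Emit:
step_arm --targets '[[[0,0,0.5,0,0,0,0],[0,0.2,0.8,0,0,0,0],[0,0.4,0.8,0,0,0,0],[0,0.6,0.8,0,0,0,0],[0,0.8,0.5,0,0,0,0]]]'

```text
t: 4.58
ee_pos: [559.7, -137.5, 397.6]
orientation: [3.135, 0.18, 0.005]
ft_force: [0.5, 0.1, -1.9]
width: 24.0
grasp_force: 30.0
```

Emit:
step_arm --targets '[[[-0.2,0.9,0,0,0,0,0],[-0.3,0.9,0,0,0,0,0],[-0.3,0.9,0,0,0,0,0],[-0.3,0.9,0,0,0,0,0],[-0.3,0.9,0,0,0,0,0]]]'

```text
t: 5.2
ee_pos: [488.8, 88.4, 395.4]
orientation: [-3.136, -0.182, -0.001]
ft_force: [1.1, -0.5, -2.5]
width: 23.7
grasp_force: 30.0
```

Emit:
step_arm --targets '[[[-0.3,0.8,0,0,0,0,0],[-0.3,0.6,0,0,0,0,0],[-0.2,0.4,0,0,0,0,0],[0,0,0,0,0,0,0],[0,0,0,0,0,0,0]]]'

```text
t: 5.82
ee_pos: [449.8, 176.8, 395.1]
orientation: [3.136, 0.183, 0.001]
ft_force: [0.7, -0.0, -2.3]
width: 23.7
grasp_force: 30.0
```

```bash
python3 - <<'E'
from h import *
d=snap('wrist','w2'); o=readout.get_obs(); print(o['t'],o['ee_pos'],o['orientation'],o['width'])
E
```

```text
5.875 [449.88762417 176.53509801 394.97326121] [3.13626233e+00 1.81591078e-01 7.69418048e-04] 23.88662945747207
```

View pics/w2.png

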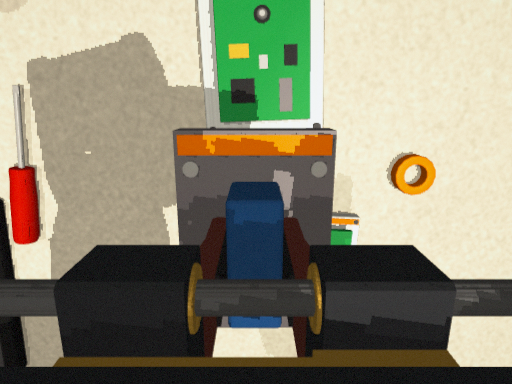

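The held cover fills the image from row 128 down. The pin is at (262,13) and the bed's sides show above the cover. I'll measure from this view.

```bash
cat > m.py <<'E'
from h import *
import sys
def meas(f,tcpz,rows=None):
    p,K,E=load(f); H=cv2.cvtColor(p,cv2.COLOR_RGB2HSV).astype(int); h,s,v=H[...,0],H[...,1],H[...,2]
    g=((h>45)&(h<85)&(s>150)&(v>60)).astype(np.uint8); g[140:]=0
    L=[];Rr=[];r0,r1=rows or (0,110)
    for y in range(r0,r1,2):
        x=np.where(g[y,150:400])[0]+150
        if len(x)>60: L.append(ray(K,E,(x.min()-.5,y),42)[:2]);Rr.append(ray(K,E,(x.max()+.5,y),42)[:2])
    out=[]
    for Q in(L,Rr):
        vx,vy,x0,y0=cv2.fitLine(np.array(Q,np.float32),cv2.DIST_HUBER,0,.01,.01).ravel(); 
        if vx<0: vx,vy=-vx,-vy
        out.append((x0,y0,np.degrees(np.arctan2(vy,vx)))); print('edge',np.round(out[-1],2))
    a=np.radians((out[0][2]+out[1][2])/2); n=np.array([-np.sin(a),np.cos(a)])
    l,r=[n@np.array(o[:2]) for o in out]; print('yaw',np.degrees(a),'width',l-r,'centre lat',(l+r)/2)
    # pin head: non-green pixels near
    return p,K,E,H,a,n,(l+r)/2
if __name__=='__main__':
    p,K,E,H,a,n,c=meas('w2',395)
    u=(262,13); P=ray(K,E,u,46); print('pin',P,'lat',n@P[:2])
    crop=p[0:40,235:290]; cv2.imwrite('pics/pin.png',cv2.resize(crop,None,fx=12,fy=12,interpolation=0)[:,:,::-1])
    h,s,v=H[...,0],H[...,1],H[...,2]
    st=(h>8)&(h<25)&(s>180)&(v>120); st[:120]=0; st[165:]=0; st[:,:170]=0; st[:,345:]=0
    print('stripe',rect(K,E,st,395-188.2)); print([ray(K,E,q,395-188.2).round(1) for q in((190,170),(319,170))])
    R=E[:3,:3]; print((-R.T@E[:3,3]).round(1))
E
python3 m.py
```

```text
edge [564.84 225.19   8.93]
edge [582.27 141.65   8.95]
yaw 8.939111 width 85.23081 centre lat 92.07359
pin [593.19260137 186.23745319  46.        ] lat 91.80232139106093
stripe [ 496.3  181.7   76.5    9.8  -83.3 3153. ]
[array([480.1, 212.3, 206.8]), array([487.7, 148.1, 206.8])]
[516.3 184.2 375.9]
```

View pics/pin.png

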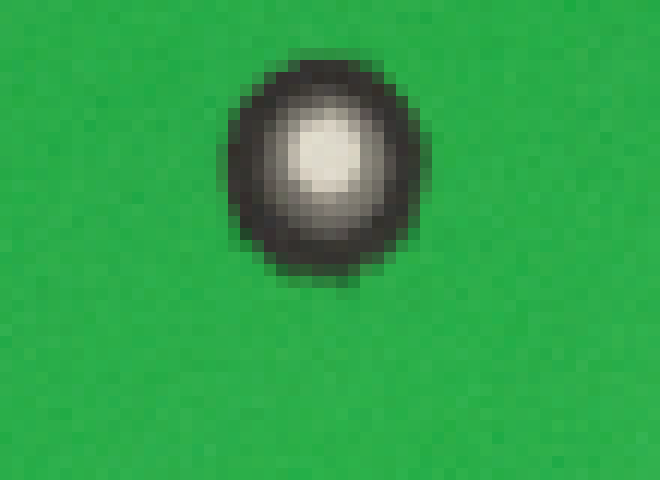

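Pin at about (593.2, 186.3), nest yaw 8.9°, held cover yaw about 6.75°. I'll turn by +2.2° and move above the nest, with the hole 9 mm short of the pin along nest x.

Emit:
step_arm --targets '[[[0.4,0.01,-0.4,0,0,0.11,0],[0.5,0.02,-0.5,0,0,0.11,0],[0.5,0.02,-0.6,0,0,0.11,0],[0.4,0.01,-0.5,0,0,0.11,0],[0.22,0,-0.4,0,0,0.11,0]]]'

```text
t: 6.5
ee_pos: [552.0, 179.0, 273.4]
orientation: [3.132, 0.24, -0.0]
ft_force: [0.9, 0.0, -1.3]
width: 24.3
grasp_force: 30.0
```

```bash
python3 - <<'E'
from h import *
from scipy.spatial.transform import Rotation as R
a=snap('scene','s3');b=snap('side','d3')
o=readout.get_obs(); M=R.from_rotvec(o['orientation']).as_matrix(); print(o['t'],o['ee_pos'],o['ft_force'],np.degrees(np.arctan2(M[1,0],M[0,0])),M[:,2])
c=lambda a,x,y,w,h:cv2.resize(a[y:y+h,x:x+w],(400,300),interpolation=cv2.INTER_CUBIC)
cv2.imwrite('pics/c3.png',np.hstack([c(a['pixels'],255,155,88,66),c(b['pixels'],195,210,88,66)])[:,:,::-1])
E
```

```text
6.6 [551.21490621 178.83205274 272.51864774] [-1.14739771  0.17829316 -2.25982886] 8.755889893575898 [-0.003036   -0.00105691 -0.99999483]
```

View pics/c3.png

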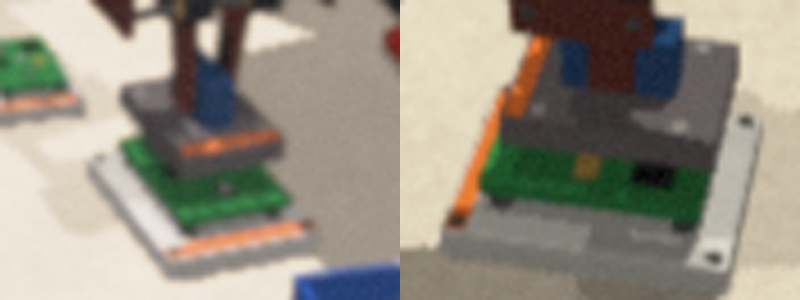

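The cover is held level over the larger nest, orange end to orange end, with the pin visible just ahead of it. Next is a gentle descent.

Emit:
step_arm --targets '[[[-0.005,0.012,-0.1,0,0,0,0],[0,0,-0.1,0,0,0,0],[0,0,-0.09,0,0,0,0],[0,0,-0.05,0,0,0,0],[0,0,0,0,0,0,0]]]'

```text
t: 7.22
ee_pos: [550.3, 180.7, 257.7]
orientation: [3.132, 0.243, -0.0]
ft_force: [-0.2, 0.2, -2.7]
width: 23.7
grasp_force: 30.0
```

Emit:
step_arm --targets '[[[0,0,-0.01,0,0,0,0],[0,0,0,0,0,0,0],[0,0,-0.01,0,0,0,0],[0,0,0,0,0,0,0],[0,0,0,0,0,0,0]]]'

```text
t: 7.85
ee_pos: [550.4, 180.7, 256.7]
orientation: [-3.132, -0.243, -0.0]
ft_force: [-0.5, -0.2, -2.4]
width: 24.1
grasp_force: 30.0
```

Emit:
step_arm --targets '[[[0,0,-0.01,0,0,0,0],[0,0,0,0,0,0,0],[0,0,-0.01,0,0,0,0],[0,0,0,0,0,0,0],[0,0,0,0,0,0,0]]]'

```text
t: 8.48
ee_pos: [550.4, 180.7, 255.7]
orientation: [3.132, 0.243, -0.0]
ft_force: [0.5, 0.8, -1.9]
width: 23.9
grasp_force: 30.0
```

Emit:
step_arm --targets '[[[0,-0.02,-0.02,0,0,0,0],[0,0,0,0,0,0,0],[0,0,-0.01,0,0,0,0],[0,0,0,0,0,0,0],[0,0,0,0,0,0,0]]]'

```text
t: 9.1
ee_pos: [550.4, 179.7, 254.2]
orientation: [-3.132, -0.243, -0.0]
ft_force: [-0.3, 1.0, -1.8]
width: 23.9
grasp_force: 30.0
```

Emit:
step_arm --targets '[[[0,0,-0.01,0,0,0,0],[0,0,0,0,0,0,0],[0,0,-0.01,0,0,0,0],[0,0,0,0,0,0,0],[0,0,0,0,0,0,0]]]'

```text
t: 9.72
ee_pos: [550.4, 179.7, 253.2]
orientation: [3.132, 0.243, -0.0]
ft_force: [-0.1, 0.2, -2.5]
width: 23.8
grasp_force: 30.0
```

Emit:
step_arm --targets '[[[0,0,-0.01,0,0,0,0],[0,0,0,0,0,0,0],[0,0,0,0,0,0,0],[0,0,0,0,0,0,0],[0,0,0,0,0,0,0]]]'

```text
t: 10.35
ee_pos: [550.4, 179.7, 252.7]
orientation: [-3.132, -0.243, 0.0]
ft_force: [-0.1, 0.3, -2.6]
width: 24.1
grasp_force: 30.0
```

Emit:
step_arm --targets '[[[0,0,-0.01,0,0,0,0],[0,0,0,0,0,0,0],[0,0,0,0,0,0,0],[0,0,0,0,0,0,0],[0,0,0,0,0,0,0]]]'

```text
t: 10.98
ee_pos: [550.4, 179.7, 252.4]
orientation: [-3.132, -0.243, -0.0]
ft_force: [-2.3, -1.0, 3.6]
width: 23.6
grasp_force: 30.0
```

Emit:
step_arm --targets '[[[0,0,-0.01,0,0,0,0],[0,0,0,0,0,0,0],[0,0,0,0,0,0,0],[0,0,0,0,0,0,0],[0,0,0,0,0,0,0]]]'

```text
t: 11.6
ee_pos: [550.4, 179.7, 252.2]
orientation: [-3.132, -0.243, -0.0]
ft_force: [-3.4, -1.4, 9.1]
width: 23.8
grasp_force: 30.0
```

Contact with the pin head: the vertical force went from −2.5 to +9 N at z 252.2. I'll ease off slightly and slide along nest +x.

Emit:
step_arm --targets '[[[0,0,0.006,0,0,0,0],[0.01,0.0016,0,0,0,0,0],[0.01,0.0016,0,0,0,0,0],[0.01,0.0016,0,0,0,0,0],[0,0,0,0,0,0,0]]]'

```text
t: 12.22
ee_pos: [551.1, 179.8, 252.3]
orientation: [3.132, 0.243, -0.004]
ft_force: [-6.8, -1.0, 10.2]
width: 23.9
grasp_force: 30.0
```

Emit:
step_arm --targets '[[[0.01,0.0016,0,0,0,0,0],[0.01,0.0016,0,0,0,0,0],[0.01,0.0016,0,0,0,0,0],[0,0,0,0,0,0,0],[0,0,0,0,0,0,0]]]'

```text
t: 12.85
ee_pos: [551.8, 180.0, 252.3]
orientation: [3.132, 0.243, -0.008]
ft_force: [-10.5, -1.4, 15.5]
width: 23.6
grasp_force: 30.0
```

Friction is sticking, with force building up. I'll relieve the press and see whether it slides.

Emit:
step_arm --targets '[[[0,0,0.012,0,0,0,0],[0,0,0.006,0,0,0,0],[0,0,0,0,0,0,0],[0,0,0,0,0,0,0],[0,0,0,0,0,0,0]]]'

```text
t: 13.48
ee_pos: [553.5, 180.2, 252.7]
orientation: [3.132, 0.242, -0.0]
ft_force: [0.3, 0.7, -2.9]
width: 23.7
grasp_force: 30.0
```

```bash
python3 - <<'E'
from h import *
o=readout.get_obs(); print(o['t'],o['ee_pos'],o['orientation'],o['ft_force'],o['moment'])
E
```

```text
13.475 [553.46369422 180.17302623 252.6523198 ] [ 3.13219417e+00  2.42461558e-01 -8.29819703e-05] [ 0.31333623  0.69351168 -2.86700108] [-0.0255602  -0.02028613 -0.03049638]
```

Emit:
step_arm --targets '[[[0,0,-0.005,0,0,0,0],[0,0,0,0,0,0,0],[0.01,0.0016,0,0,0,0,0],[0.01,0.0016,0,0,0,0,0],[0,0,0,0,0,0,0]]]'

```text
t: 14.1
ee_pos: [554.5, 180.4, 252.6]
orientation: [-3.132, -0.243, -0.0]
ft_force: [-0.9, 1.4, -2.0]
width: 23.7
grasp_force: 30.0
```

Emit:
step_arm --targets '[[[0.01,0.0016,0,0,0,0,0],[0.01,0.0016,0,0,0,0,0],[0,0,0,0,0,0,0],[0,0,0,0,0,0,0],[0,0,0,0,0,0,0]]]'

```text
t: 14.72
ee_pos: [555.4, 180.5, 252.6]
orientation: [-3.132, -0.243, -0.0]
ft_force: [0.2, -0.1, -1.9]
width: 23.9
grasp_force: 30.0
```

Emit:
step_arm --targets '[[[0,0,-0.006,0,0,0,0],[0,0,0,0,0,0,0],[0.01,0.0016,0,0,0,0,0],[0,0,0,0,0,0,0],[0,0,0,0,0,0,0]]]'

```text
t: 15.35
ee_pos: [555.8, 180.6, 252.3]
orientation: [3.132, 0.243, -0.0]
ft_force: [-1.6, -0.4, -0.6]
width: 23.9
grasp_force: 30.0
```

Emit:
step_arm --targets '[[[0,0,-0.006,0,0,0,0],[0,0,0,0,0,0,0],[0.01,0.0016,0,0,0,0,0],[0,0,0,0,0,0,0],[0,0,0,0,0,0,0]]]'

```text
t: 15.98
ee_pos: [556.5, 180.7, 252.0]
orientation: [-3.132, -0.243, -0.001]
ft_force: [0.6, -0.1, -2.1]
width: 23.7
grasp_force: 30.0
```

Emit:
step_arm --targets '[[[0.01,0.0016,-0.002,0,0,0,0],[0,0,-0.002,0,0,0,0],[0.01,0.0016,-0.002,0,0,0,0],[0,0,0,0,0,0,0],[0,0,0,0,0,0,0]]]'

```text
t: 16.6
ee_pos: [557.4, 180.8, 251.7]
orientation: [-3.132, -0.243, 0.0]
ft_force: [0.5, -0.1, -2.0]
width: 23.9
grasp_force: 30.0
```

Emit:
step_arm --targets '[[[0.01,0.0016,-0.004,0,0,0,0],[0,0,-0.002,0,0,0,0],[0.01,0.0016,-0.004,0,0,0,0],[0,0,0,0,0,0,0],[0,0,0,0,0,0,0]]]'

```text
t: 17.23
ee_pos: [558.4, 181.0, 251.2]
orientation: [-3.132, -0.243, 0.0]
ft_force: [0.8, -0.5, -1.7]
width: 23.7
grasp_force: 30.0
```

No resistance 1.3 mm below the pin-head height, so the hole has found the pin. Lowering onto the bed.

Emit:
step_arm --targets '[[[0,0,-0.01,0,0,0,0],[0,0,0,0,0,0,0],[0,0,-0.01,0,0,0,0],[0,0,0,0,0,0,0],[0,0,0,0,0,0,0]]]'

```text
t: 17.85
ee_pos: [558.4, 181.0, 250.2]
orientation: [-3.132, -0.243, -0.0]
ft_force: [-0.2, 0.1, -2.6]
width: 23.9
grasp_force: 30.0
```

Emit:
step_arm --targets '[[[0,0,-0.01,0,0,0,0],[0,0,0,0,0,0,0],[0,0,-0.006,0,0,0,0],[0,0,0,0,0,0,0],[0,0,0,0,0,0,0]]]'

```text
t: 18.48
ee_pos: [558.5, 181.0, 249.5]
orientation: [-3.132, -0.243, -0.001]
ft_force: [0.7, 0.4, -0.3]
width: 23.7
grasp_force: 30.0
```

Emit:
step_arm --targets '[[[0.01,0.001,0,0,0,0,0],[0,0,-0.008,0,0,0,0],[0,0,0,0,0,0,0],[0,0,-0.006,0,0,0,0],[0,0,0,0,0,0,0]]]'

```text
t: 19.1
ee_pos: [558.9, 181.1, 248.7]
orientation: [-3.132, -0.243, -0.0]
ft_force: [2.0, 1.4, -2.0]
width: 23.6
grasp_force: 30.0
```

Emit:
step_arm --targets '[[[0,0,-0.01,0,0,0,0],[0,0,0,0,0,0,0],[0,0,0,0,0,0,0],[0,0,0,0,0,0,0],[0,0,0,0,0,0,0]]]'

```text
t: 19.73
ee_pos: [558.9, 181.1, 248.6]
orientation: [-3.132, -0.243, -0.0]
ft_force: [-0.9, -0.0, 4.2]
width: 23.7
grasp_force: 30.0
```

It dropped on: the bed is touched at 248.6, exactly 4 mm below the pin contact. Pressing down.

Emit:
step_arm --targets '[[[0,0,-0.02,0,0,0,0],[0,0,-0.02,0,0,0,0],[0,0,-0.02,0,0,0,0],[0,0,-0.02,0,0,0,0],[0,0,0,0,0,0,0]]]'

```text
t: 20.35
ee_pos: [559.0, 181.1, 244.8]
orientation: [-3.132, -0.243, -0.001]
ft_force: [-2.3, -0.3, 7.3]
width: 24.1
grasp_force: 30.0
```

Emit:
step_arm --targets '[[[0,0,-0.02,0,0,0,0],[0,0,-0.02,0,0,0,0],[0,0,-0.02,0,0,0,0],[0,0,-0.02,0,0,0,0],[0,0,0,0,0,0,0]]]'

```text
t: 20.98
ee_pos: [559.0, 181.1, 241.1]
orientation: [-3.132, -0.243, -0.001]
ft_force: [-2.8, -0.2, 10.1]
width: 24.1
grasp_force: 30.0
```

Emit:
step_arm --targets '[[[0,0,-0.01,0,0,0,0],[0,0,0,0,0,0,0],[0,0,0,0,0,0,0],[0,0,0,0,0,0,0],[0,0,0,0,0,0,0]]]'

```text
t: 21.6
ee_pos: [559.0, 181.1, 240.7]
orientation: [-3.132, -0.243, -0.001]
ft_force: [-2.6, -0.4, 11.8]
width: 23.8
grasp_force: 30.0
```

Emit:
step_arm --targets '[[[0,0,-0.01,0,0,0,0],[0,0,0,0,0,0,0],[0,0,0,0,0,0,0],[0,0,0,0,0,0,0],[0,0,0,0,0,0,0]]]'

```text
t: 22.22
ee_pos: [559.0, 181.1, 240.6]
orientation: [-3.132, -0.243, -0.001]
ft_force: [-3.6, -0.7, 15.6]
width: 23.9
grasp_force: 30.0
```

Emit:
step_arm --targets '[[[0,0,-0.006,0,0,0,0],[0,0,0,0,0,0,0],[0,0,0,0,0,0,0],[0,0,0,0,0,0,0],[0,0,0,0,0,0,0]]]'

```text
t: 22.85
ee_pos: [559.0, 181.1, 240.6]
orientation: [-3.132, -0.243, -0.001]
ft_force: [-4.6, -0.4, 17.1]
width: 23.8
grasp_force: 30.0
```

```bash
python3 - <<'E'
from h import *
a=snap('scene','s4');b=snap('side','d4');o=readout.get_obs();print(o['t'],o['ee_pos'],o['ft_force'],o['width'])
c=lambda a,x,y,w,h:cv2.resize(a[y:y+h,x:x+w],(400,300),interpolation=cv2.INTER_CUBIC)
cv2.imwrite('pics/c4.png',np.hstack([c(a['pixels'],255,155,88,66),c(b['pixels'],195,210,88,66)])[:,:,::-1])
E
```

```text
22.95 [558.99492693 181.06305684 240.58482715] [-4.61308375 -0.64526313 17.73348755] 23.9446357639835
```

View pics/c4.png

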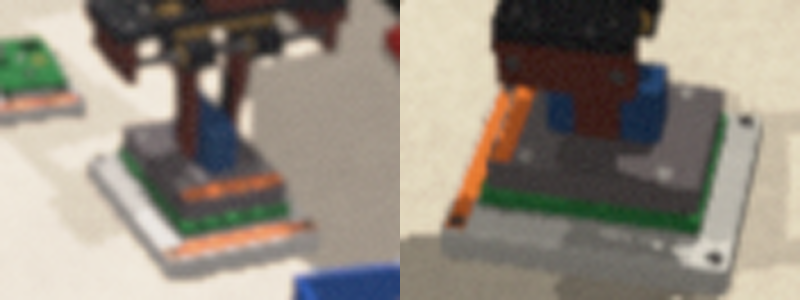

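The cover sits flat and square on the bed. It is at the lower stop: z stays at 240.6, 8 mm below first bed contact, while the force keeps rising to about 18 N. Handing in.

```bash
python3 -c "
from workcell import ctrl
print(ctrl.close_job())"
```

```text
the job is handed in; nothing more can be done
None
```

I handed the job in at about 23 s with the cover on the larger nest's pin, pressed 8 mm to the bed's stop and still gripped with about 18 N on the wrist; the first part of the slide stuck on the pin head until I eased the press.

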